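# Set up the nested cooling bath from behind the reagent bottles

## Task

Set up the cooling bath. First clear both amber bottles from the white bottle station to stand upright in the aluminium side tray, so that you can get at the wide steel beaker behind them; then, with the bottles still in the tray, nest the vessels from widest to narrowest where the white dish stands: the wide beaker in the middle of the dish, then the narrow steel cup in the beaker. Finally put each bottle back upright, centred on its own pad in the station (round bottle on the round pad, square bottle on the square pad); set everything down gently without dropping it, and leave the dish and the wash bottle where they are.

Things in the scene. Friction and masses are not known exactly. Their poses are not given: they have to be found in the camera images.
- round_bottle_mid (a point): Centre (half-way up, on the axis) of the round amber bottle: total height 130 mm, body diameter 58 mm up to 80 mm, then a shoulder up to 93 mm, a neck 28 mm wide, and on top a black screw cap 34 mm in diameter and 24 mm high (cap centre 53 mm above this point; the bottle's foot 65 mm below it). Loose, about 0.2 to 0.4 kg, starts upright on the round pad. Best taken by the cap from above. z is its upward axis.
- square_bottle_mid (a point): Centre (half-way up, on the axis) of the square amber bottle: total height 112 mm, body 52 x 52 mm up to 76 mm, a neck 28 mm wide, and on top a round black screw cap 34 mm in diameter and 24 mm high (cap centre 44 mm above this point; foot 56 mm below it). Loose, about 0.2 to 0.35 kg, starts upright on the square pad. Best taken by the cap from above. z is its upward axis.
- beaker_mid (a point): Centre (half-way up, on the axis) of the wide low steel beaker, an open straight cup of outer diameter 64 mm, height 60 mm, wall 3 mm, floor 4 mm thick; its foot lies 30 mm below this point. Loose, about 0.1 kg, starts on the station behind (farther from the robot than) the two bottles, about 20 mm from them, its foot 6 mm above the bench. Set down in the dish, it stands out 34 mm above the dish's rim. z is its upward axis.
- cup_mid (a point): Centre (half-way up, on the axis) of the narrow tall steel cup, open at the top: outer diameter 40 mm, height 90 mm, wall 3 mm, floor 4 mm; its foot lies 45 mm below this point. Loose, about 0.1 kg, starts upright on the bench nearer the robot than the station. Set down in the beaker (58 mm inside), only its top 34 mm stand out above the beaker's rim, so grip it near the top. z is its upward axis.
- dish: Flat white porcelain dish, round and open, standing on the bench: outer diameter 120 mm, height 30 mm, wall 5 mm, floor 4 mm thick. Loose, 0.3 kg, not to be shifted. Origin at the centre of its underside, z up.
- side_tray: Empty shallow aluminium tray fixed on the bench to the left or right: 220 mm along its x, 130 mm along its y, 16 mm high, walls 5 mm, floor 5 mm thick. Origin at the centre of its underside, z up. There is room for both bottles side by side, one 50 mm to each side of the centre along x.
- round_pad: Round dark rubber pad, 80 mm in diameter, 3 mm thick, fixed on the white station (a white plastic base 170 x 220 mm, its floor 6 mm above the bench, with a lip 12 mm high). Place of the round bottle. Origin at the centre of its underside (its top is 3 mm higher), z up. The two pads are side by side, 116 mm apart, and either may be the left one.
- square_pad: Square dark rubber pad, 68 x 68 mm, 3 mm thick, fixed on the white station. Place of the square bottle. Origin at the centre of its underside (its top is 3 mm higher), z up.
- wash_bottle_mid (a point): Middle (60 mm above the bench) of the white wash bottle with blue cap and spout: 52 mm in diameter, 140 mm high. Loose bystander on the bench near the cup; leave it alone.
There are look-alikes about, which are no part of the job. What is shaped like the part that bears cup_mid but turquoise or yellow is not meant.

How it is judged:
By the outcome, as a careful person would: the job done as asked, in the order asked, and still so for the second after the job is handed in, with the robot touching nothing.
It also fails if it takes over 125 s, if anything falls off the work surface, if the arm or the gripper's body presses on something with over 40 N, if the wrist force passes 120 N, or if a joint passes its speed limit or range.

## Robot

A 6-joint arm with a two-finger parallel gripper is mounted at the origin on the work surface. World frame = base frame: x ahead of the robot, y to its left, z up, the work surface at z = 0. Lengths are in m, angles in rad, forces in N, time in s.
With the tool pointing down it reaches from about 0.325 to 0.85 m from the base axis. Payload 15.5 kg.
Tool frame: the origin (TCP) lies on the centre line of the jaws, within the pads' length; the fingertips stand 22 mm ahead of it and the grasp point (between the pads) lies 3 mm ahead of it; z points along the fingers, y is the line along which they close (so a half turn about z gives the same grasp; the last joint's range is limited). The gripper opens to 91 mm and grips with 3 to 60 N. Pads are 32 mm wide; open, the fingers measure 118 mm over their backs; the gripper's body (76 mm by 178 mm) begins 60 mm behind the grasp point.
Start: joints at [1.069, 0.494, 1.345, -0, 1.302, -0.096], TCP at [0.247, 0.574, 0.236] pointing down, gripper open.
Joint ranges: [-2.91, 2.91], [-0.82, 2.16], [0.22, 2.67], [-1.22, 4.37], [0.12, 2.79], [-3.08, 3.08]. Speed limits (rad/s): [1.89, 1.89, 2.57, 3.01, 3.01, 3.01].

## Interface

Orientations are given as a unit quaternion [w, x, y, z].
In Python, from workcell import bot, imaging gives the robot as it stands.
- The arm moves only by the tool drive_tool, never from a script. Its argument "targets" is a list that holds one entry, the list of rows, each a list of 7 numbers: the shift along the tool's x, y, z in mm, then the turn, a rotation vector about the tool's x, y, z in degrees, then the gripper's target within -1 to 1 (shut at 1, half-way at 0, fully open at -1). A call has 1 to 20 rows; each row shifts and turns the commanded pose from where the row before left it, along the tool's axes as they then stand; what a row does not reach is not made up. A row lasts 1/8 s, in which the tool goes at most 62.5 mm and 10.7 degrees, less where a joint would pass 70% of its speed; a pose out of reach is approached as far as the arm can. A call with a gripper value outside its range is refused whole. The fingers move at their own pace and stop on an object; "newtons" is the grip in N (left out, the last holds). Time passes only in rows, so rows that do not move let the fingers close. It gives the time, the measured TCP pose, the force, the opening and the grip force at its end, in the units of the state.
- bot.state(): the state, without advancing time (a new reading comes with each control period).
- imaging.camera(name): name is "side" or "top"; returns a dict with "image" (480x640x3 uint8, blue, green, red), "camera_matrix" (3x3 intrinsics, pixels), "R" (3x3) and "t" (3): a world point X has camera coordinates R X + t. Camera axes: x right, y down, z forward; pixel columns grow to the right and rows downward; lengths in m; the calibration is good to about 2 mm. A picture is of the moment at which its call begins. There is no depth.
- bot.finish_job(): hands the job in; it is judged then, once.
The state is a dict: "clock": time; "joints": joint angles; "qvel": joint speeds; "tau": joint torques, N m; "ee_pos": TCP position; "orientation": TCP orientation; "contact_force": force on the tool from outside, world axes, zero at the start; "wrist_torque": the same for the moment, N m; "finger_gap": finger opening in m; "grasp_force": force on a finger pad.
Only numpy, scipy, OpenCV 4.12 (cv2) and the standard library are available. Lean on these libraries where they do the work, as an engineer would, in place of code of your own. Each camera call takes 0.05 s, during which the arm holds its last target. There are 200 camera calls.

## Working session

There is one attempt and no reset: what is moved stays moved. The work goes in short steps, Python scripts to look and compute and a tool call to move; the robot and the scene stay as the last step left them, time stands still between calls to the robot, and variables do not carry over. Pictures are saved under pics/ and viewed, at most 14 in all, crops included, and the job is handed in when it is done.

Besides the shell and the picture viewer there is one more tool, called after "Emit:" by a JSON object that holds its "op" and its "data", one argument or row to a line. drive_tool: Moves the arm, as the interface text tells. Its arguments: {"type":"object","properties":{"targets":{"type":"array"},"newtons":{"type":"number"}},"required":["targets"]}

```bash
mkdir -p pics
python3 - <<'E'
from workcell import bot, imaging
import cv2,pickle
for n in("top","side"):
    c=imaging.camera(n);cv2.imwrite(f"pics/{n}0.png",c["image"]);pickle.dump(c,open(n+".pkl","wb"))
    print(n,c["camera_matrix"].tolist(),c["R"].round(4).tolist(),c["t"].round(4).tolist(),(-c["R"].T@c["t"]).round(3))
print(bot.state())
E
```

```text
top [[622.9075731846292, 0.0, 323.8200087633095], [0.0, 622.9075731846292, 242.26052957611984], [0.0, 0.0, 1.0]] [[-0.0224, -0.9996, 0.0153], [-0.9816, 0.0191, -0.1898], [0.1894, -0.0193, -0.9817]] [-0.0169, 0.5258, 1.0311] [ 0.32  -0.007  1.112]
side [[489.2599959413865, 0.0, 316.9208835213182], [0.0, 489.2599959413865, 246.80132310411724], [0.0, 0.0, 1.0]] [[0.8524, -0.5229, 0.0012], [-0.3916, -0.6398, -0.6613], [0.3466, 0.5633, -0.7501]] [-0.421, 0.2471, 0.8288] [ 0.168 -0.529  0.786]
{'clock': 0.1, 'joints': array([ 1.06851498e+00,  4.94124697e-01,  1.34605774e+00,  2.15675994e-05,
        1.30252335e+00, -9.55074035e-02]), 'qvel': array([-0.00043248, -0.00028246,  0.00043746,  0.00069176, -0.00027331,
        0.00097378]), 'tau': array([ 6.14951641e-04, -8.80241060e+01, -3.82540870e+01,  7.07757357e-02,
        4.82423161e-02, -4.37390838e-05]), 'ee_pos': array([0.24712052, 0.57372157, 0.23539949]), 'orientation': array([-1.73823637e-04,  2.01990417e-01,  9.79387340e-01, -5.28826608e-04]), 'contact_force': array([-0.86375025, -0.59154114,  0.57128268]), 'wrist_torque': array([-0.05200059, -0.0119774 ,  0.01597854]), 'grasp_force': 0.0, 'finger_gap': 0.09134888553865847}
```

View pics/top0.png

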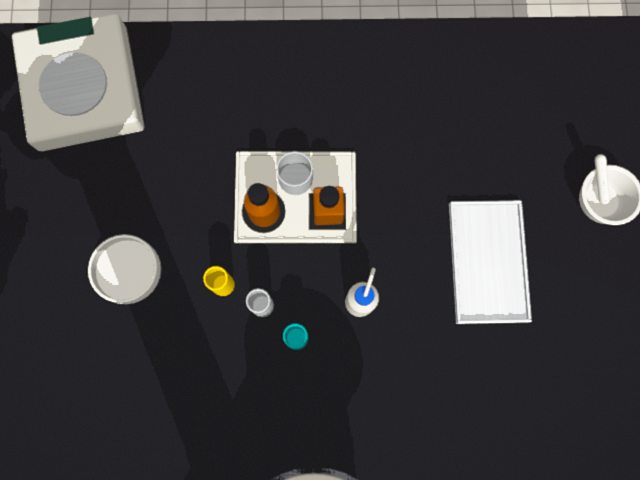

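View pics/side0.png

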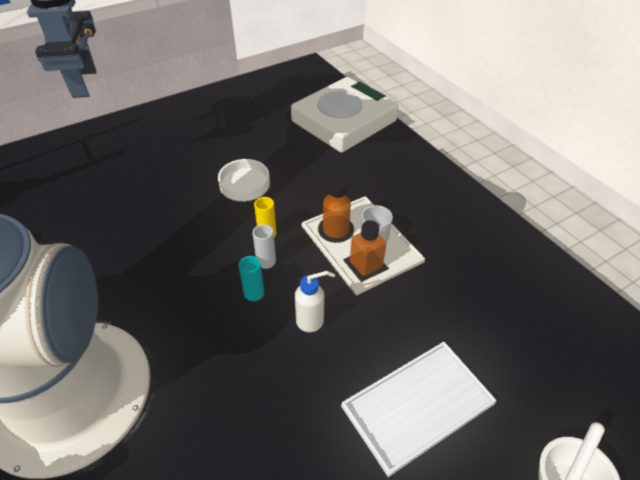

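The top view shows the station at (235–355, 152–242), with the round bottle's cap at (259,194), the square bottle's cap at (329,196) and the beaker at (295,173). The dish is at (124,269), the tray at (490,262) and the wash bottle at (362,298). There are three cup candidates: yellow (219,281), grey steel (260,302) and turquoise (295,336). Only the grey one fits "narrow steel cup"; I'll confirm it in a crop.

```bash
cat > h.py <<'E'
import numpy as np,cv2,pickle
def ray(c,uv,z):
    K,R,t=c["camera_matrix"],c["R"],c["t"];o=-R.T@t
    d=R.T@np.linalg.inv(K)@np.array([uv[0],uv[1],1.]);return (o+d*(z-o[2])/d[2])
def proj(c,X):
    p=c["camera_matrix"]@(c["R"]@np.asarray(X,float)+c["t"]);return p[:2]/p[2]
def blobs(mask,roi,amin=40):
    x0,y0,x1,y1=roi;m=np.zeros_like(mask);m[y0:y1,x0:x1]=mask[y0:y1,x0:x1]
    cs,_=cv2.findContours(m,cv2.RETR_EXTERNAL,cv2.CHAIN_APPROX_NONE)
    return sorted([k for k in cs if cv2.contourArea(k)>amin],key=cv2.contourArea,reverse=True)
def bright(im,lo,hi=255): return cv2.inRange(cv2.cvtColor(im,cv2.COLOR_BGR2GRAY),lo,hi)
def ontop(c,k,z): return np.array([ray(c,p[0],z)[:2] for p in k])
E
python3 - <<'E'
from h import *
c=pickle.load(open("top.pkl","rb"));s=pickle.load(open("side.pkl","rb"));im=c["image"]
def rect(k,z):
    r=cv2.minAreaRect((ontop(c,k,z)*1000).astype(np.float32));return np.round(np.array(r[0]),1),np.round(r[1],1),round(r[2],1)
b=bright(im,70)
print("tray",rect(blobs(b,(430,185,550,340))[0],.016))
print("station",rect(blobs(b,(225,140,365,250))[0],.012))
k=blobs(b,(80,225,170,315))[0]
print("dish",cv2.minEnclosingCircle((ontop(c,k,.03)*1000).astype(np.float32)))
for n,roi in(("cup",(240,285,280,320)),):
    k=blobs(bright(im,60),roi)[0];q=ontop(c,k,.09)*1000;print(n,rect(k,.09),cv2.boundingRect(k))
S=np.vstack([ontop(c,cc,0) for cc in []]) if 0 else None
for n,uv,z in(("roundcap",(259,193),.139),("sqcap",(329,196),.121),("beaker rim",(295,172),.066),("cup rim",(259,300),.09),("yellow",(217,279),.09),("wash cap",(365,296),.13)): print(n,ray(c,uv,z).round(3),proj(s,ray(c,uv,z)).round(0))
A=cv2.resize(im[140:350,195:390],None,fx=4,fy=4,interpolation=cv2.INTER_CUBIC)[:600]
A=cv2.resize(im[145:320,200:385],None,fx=3.4,fy=3.4,interpolation=cv2.INTER_CUBIC);print(A.shape)
cv2.imwrite("pics/crop1.png",A)
E
```

```text
tray (array([ 492.7, -323.8]), array([135.6, 223.4]), 89.9)
station (array([619. ,  21.9]), array([222.8, 173.6]), 89.0)
dish ((489.8340148925781, 321.4150695800781), 64.66698455810547)
cup (array([419.3,  81.3]), array([49.9, 41.5]), 33.0) (245, 288, 29, 29)
roundcap [0.591 0.077 0.139] [339. 184.]
sqcap [ 0.589 -0.037  0.121] [370. 226.]
beaker rim [0.648 0.02  0.066] [375. 216.]
cup rim [0.423 0.081 0.09 ] [264. 231.]
yellow [0.459 0.15  0.09 ] [264. 204.]
wash cap [ 0.422 -0.09   0.13 ] [309. 278.]
(595, 629, 3)
```

View pics/crop1.png

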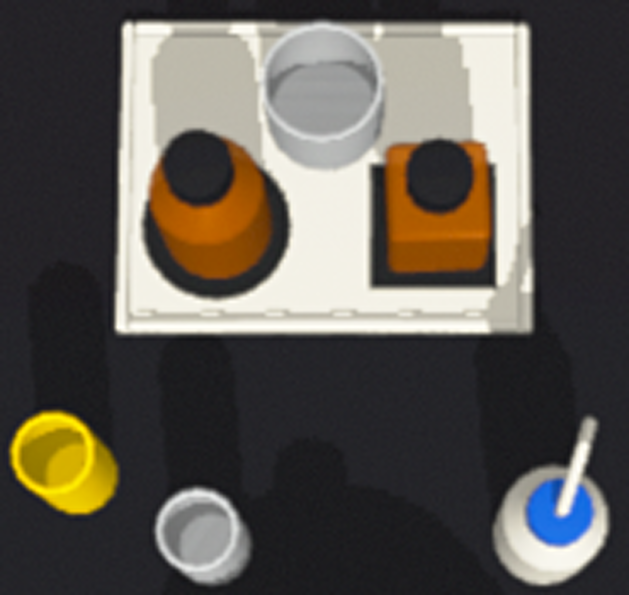

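The crop confirms it: the steel-grey cup's rim is at crop (198,532), image (258,301). It is untinted and the same shape as the yellow one, so it is the cup meant. Cap-top centres at crop (198,163) and (440,173) give (0.591, 0.078) and (0.589, −0.037), 115 mm apart, which matches the 116 mm given. First I square the tool up and go above the round bottle.

Emit:
{"op": "drive_tool", "data": {
  "targets": [
    [[0,0,0,0,0,-7.8,0],[0,0,0,0,0,-7.8,-0.2],[0,0,0,0,0,-7.7,-0.2],[-20,-30,0,0,0,0,-0.2],[-25,-36,0,0,0,0,-0.2],[-25,-36,0,0,0,0,-0.2],[-25,-36,0,0,0,0,-0.2],[-25,-36,0,0,0,0,-0.2],[-25,-36,0,0,0,0,-0.2],[-25,-36,0,0,0,0,-0.2],[-25,-36,0,0,0,0,-0.2],[-25,-36,0,0,0,0,-0.2],[-25,-36,0,0,0,0,-0.2],[-25,-36,0,0,0,0,-0.2],[-25,-36,0,0,0,0,-0.2],[-25,-36,0,0,0,0,-0.2],[-15,-22,0,0,0,0,-0.2],[-9,-12,0,0,0,0,-0.2],[0,0,0,0,0,0,-0.2]]
  ],
  "newtons": 20
}}

```text
clock: 2.48
ee_pos: [0.5913, 0.0777, 0.2357]
orientation: [-0.0, 0.0, 1.0, 0.0]
contact_force: [-0.1, 0.2, 0.2]
finger_gap: 0.0545
grasp_force: 0.0
```

Emit:
{"op": "drive_tool", "data": {
  "targets": [
    [[0,0,20,0,0,0,-0.2],[0,0,25,0,0,0,-0.2],[0,0,25,0,0,0,-0.2],[0,0,20,0,0,0,-0.2],[0,0,10,0,0,0,-0.2],[0,0,3,0,0,0,-0.2],[0,0,0,0,0,0,0.2],[0,0,0,0,0,0,0.5],[0,0,0,0,0,0,0.8],[0,0,0,0,0,0,1],[0,0,0,0,0,0,1],[0,0,0,0,0,0,1]]
  ],
  "newtons": 20
}}

```text
clock: 3.98
ee_pos: [0.5916, 0.0781, 0.1335]
orientation: [0.001, 0.0, 1.0, 0.0]
contact_force: [-1.0, 2.9, 6.8]
finger_gap: 0.0337
grasp_force: 20.0
```

Emit:
{"op": "drive_tool", "data": {
  "targets": [
    [[0,0,-8,0,0,0,1],[0,0,-20,0,0,0,1],[0,0,-30,0,0,0,1],[0,0,-30,0,0,0,1],[0,0,-30,0,0,0,1],[0,0,-20,0,0,0,1],[0,0,-12,0,0,0,1],[3,-20,0,0,0,0,1],[4,-35,0,0,0,0,1],[5,-40,0,0,0,0,1],[5,-40,0,0,0,0,1],[5,-40,0,0,0,0,1],[5,-40,0,0,0,0,1],[5,-40,0,0,0,0,1],[5,-40,0,0,0,0,1],[5,-40,0,0,0,0,1],[4,-35,0,0,0,0,1],[3,-20,0,0,0,0,1],[0,-12,0,0,0,0,1],[0,0,0,0,0,0,1]]
  ],
  "newtons": 30
}}

```text
clock: 6.48
ee_pos: [0.542, -0.3242, 0.2826]
orientation: [-0.0, 0.0, 1.0, 0.0]
contact_force: [0.3, 0.4, -3.9]
finger_gap: 0.0335
grasp_force: 30.0
```

Run:
```python
from workcell import bot, imaging
from h import *
print(bot.state()["ee_pos"],bot.state()["contact_force"])
c=imaging.camera("top");s=imaging.camera("side")
cv2.imwrite("pics/top1.png",c["image"]);pickle.dump(c,open("top1.pkl","wb"));pickle.dump(s,open("side1.pkl","wb"))
a=cv2.resize(c["image"][130:340,200:545],(640,390));b=cv2.resize(s["image"][150:480,200:520],(210,217))
cv2.imwrite("pics/a1.png",np.vstack([a,cv2.copyMakeBorder(b[:210],0,0,0,430,0)]))
```

```text
[ 0.54204921 -0.32416899  0.2825914 ] [ 0.32302123  0.42260946 -3.85455749]
```

View pics/a1.png

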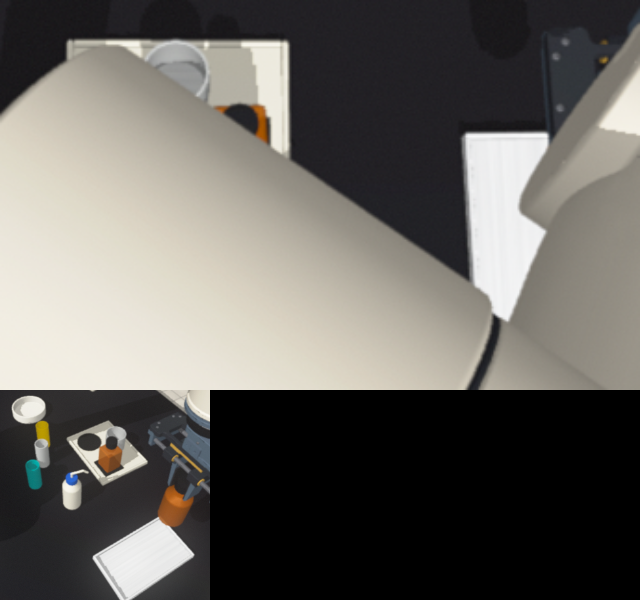

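The top view is blocked by the arm. The side inset shows the round bottle hanging upright over the far half of the tray, and the bare round pad. Lowering.

Emit:
{"op": "drive_tool", "data": {
  "targets": [
    [[0,0,20,0,0,0,1],[0,0,35,0,0,0,1],[0,0,35,0,0,0,1],[0,0,30,0,0,0,1],[0,0,18,0,0,0,1],[0,0,8,0,0,0,1],[0,0,2,0,0,0,1],[0,0,2,0,0,0,1],[0,0,1,0,0,0,1],[0,0,1,0,0,0,1],[0,0,0,0,0,0,1]]
  ]
}}

```text
clock: 7.95
ee_pos: [0.5422, -0.3241, 0.131]
orientation: [0.0, 0.0, 1.0, -0.0]
contact_force: [0.3, 0.5, -2.6]
finger_gap: 0.0333
grasp_force: 30.0
```

Emit:
{"op": "drive_tool", "data": {
  "targets": [
    [[0,0,1,0,0,0,1],[0,0,1,0,0,0,1],[0,0,0,0,0,0,1]]
  ]
}}

```text
clock: 8.32
ee_pos: [0.5424, -0.3241, 0.1295]
orientation: [0.0, 0.0, 1.0, -0.0]
contact_force: [-1.1, 1.7, 4.7]
finger_gap: 0.0335
grasp_force: 30.0
```

Emit:
{"op": "drive_tool", "data": {
  "targets": [
    [[0,0,0,0,0,0,0.2],[0,0,0,0,0,0,-0.2],[0,0,0,0,0,0,-0.2],[0,0,-10,0,0,0,-0.2],[0,0,-25,0,0,0,-0.2],[0,0,-30,0,0,0,-0.2],[0,0,-25,0,0,0,-0.2],[0,0,-10,0,0,0,-0.2],[-4,20,0,0,0,0,-0.2],[-6,40,0,0,0,0,-0.2],[-6,40,0,0,0,0,-0.2],[-6,40,0,0,0,0,-0.2],[-6,40,0,0,0,0,-0.2],[-6,40,0,0,0,0,-0.2],[-6,35,0,0,0,0,-0.2],[-5,22,0,0,0,0,-0.2],[-2,9,0,0,0,0,-0.2],[0,0,0,0,0,0,-0.2]]
  ],
  "newtons": 20
}}

```text
clock: 10.58
ee_pos: [0.5888, -0.0375, 0.2284]
orientation: [-0.0, -0.0, 1.0, 0.0]
contact_force: [-0.0, 0.5, -0.2]
finger_gap: 0.0548
grasp_force: 0.0
```

Emit:
{"op": "drive_tool", "data": {
  "targets": [
    [[0,0,20,0,0,0,-0.2],[0,0,30,0,0,0,-0.2],[0,0,30,0,0,0,-0.2],[0,0,20,0,0,0,-0.2],[0,0,10,0,0,0,-0.2],[0,0,4,0,0,0,-0.2],[0,0,0,0,0,0,0.2],[0,0,0,0,0,0,0.5],[0,0,0,0,0,0,0.8],[0,0,0,0,0,0,1],[0,0,0,0,0,0,1],[0,0,0,0,0,0,1]]
  ],
  "newtons": 25
}}

```text
clock: 12.08
ee_pos: [0.5896, -0.0379, 0.1155]
orientation: [0.001, 0.0, 1.0, 0.0]
contact_force: [-0.4, 2.2, 6.0]
finger_gap: 0.0333
grasp_force: 25.0
```

Emit:
{"op": "drive_tool", "data": {
  "targets": [
    [[0,0,-8,0,0,0,1],[0,0,-20,0,0,0,1],[0,0,-30,0,0,0,1],[0,0,-30,0,0,0,1],[0,0,-20,0,0,0,1],[0,0,-12,0,0,0,1],[10,-18,0,0,0,0,1],[18,-35,0,0,0,0,1],[20,-40,0,0,0,0,1],[20,-40,0,0,0,0,1],[20,-40,0,0,0,0,1],[20,-40,0,0,0,0,1],[18,-35,0,0,0,0,1],[13,-25,0,0,0,0,1],[8,-13,0,0,0,0,1],[0,0,0,0,0,0,1]]
  ],
  "newtons": 30
}}

```text
clock: 14.08
ee_pos: [0.4413, -0.3244, 0.2344]
orientation: [-0.0, 0.001, 1.0, 0.0]
contact_force: [0.2, -0.1, -2.5]
finger_gap: 0.0332
grasp_force: 30.0
```

Emit:
{"op": "drive_tool", "data": {
  "targets": [
    [[0,0,20,0,0,0,1],[0,0,35,0,0,0,1],[0,0,35,0,0,0,1],[0,0,20,0,0,0,1],[0,0,9,0,0,0,1],[0,0,1,0,0,0,1],[0,0,1,0,0,0,1],[0,0,1,0,0,0,1],[0,0,1,0,0,0,1],[0,0,0,0,0,0,1]]
  ]
}}

```text
clock: 15.32
ee_pos: [0.4422, -0.3241, 0.112]
orientation: [0.0, 0.0, 1.0, -0.0]
contact_force: [-0.2, -0.1, -2.1]
finger_gap: 0.033
grasp_force: 30.0
```

Emit:
{"op": "drive_tool", "data": {
  "targets": [
    [[0,0,1,0,0,0,1],[0,0,0,0,0,0,1],[0,0,0,0,0,0,0.2],[0,0,0,0,0,0,-0.2],[0,0,0,0,0,0,-0.2],[0,0,-10,0,0,0,-0.2],[0,0,-25,0,0,0,-0.2],[0,0,-35,0,0,0,-0.2],[0,0,-30,0,0,0,-0.2],[0,0,-20,0,0,0,-1],[20,-20,0,0,0,0,-1],[30,-30,0,0,0,0,-1],[20,-20,0,0,0,0,-1],[0,0,0,0,0,0,-1]]
  ]
}}

```text
clock: 17.08
ee_pos: [0.3711, -0.3952, 0.2315]
orientation: [0.0, 0.001, 1.0, -0.0]
contact_force: [0.7, 0.4, 0.7]
finger_gap: 0.0912
grasp_force: 0.0
```

Run:
```python
from workcell import bot, imaging
from h import *
print(bot.state()["ee_pos"],bot.state()["contact_force"])
c=imaging.camera("top");s=imaging.camera("side")
pickle.dump(c,open("top2.pkl","wb"));pickle.dump(s,open("side2.pkl","wb"))
a=cv2.resize(c["image"][100:340,80:545],(640,330));b=cv2.resize(s["image"][150:480,200:520],None,fx=.81,fy=.81)
b=cv2.resize(s["image"][180:310,280:540],(540,270))
cv2.imwrite("pics/a2.png",np.vstack([a,cv2.copyMakeBorder(b,0,0,0,100,0)]))
```

```text
[ 0.37107588 -0.39518084  0.23154339] [0.65142205 0.40561889 0.73417273]
```

View pics/a2.png

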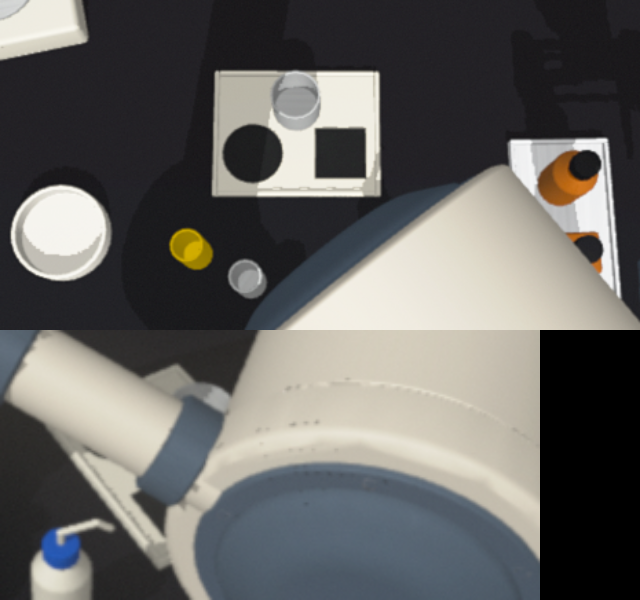

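The top view is clear: both bottles stand upright in the tray, both pads are bare, at composite (252,153) and (341,153), and the beaker, cup and dish are fully visible. Measuring all of them now.

Run:
```python
from h import *
c=pickle.load(open("top2.pkl","rb"));im=c["image"];g=cv2.cvtColor(im,cv2.COLOR_BGR2GRAY)
for n,roi in(("round",(238,185,292,236)),("square",(303,188,350,232))):
    k=blobs(cv2.inRange(g,0,70),roi,100)[0];q=(ontop(c,k,.009)*1000).astype(np.float32)
    print(n,cv2.minAreaRect(q),cv2.minEnclosingCircle(q))
k=blobs(bright(im,60),(80,225,170,315))[0];q=(ontop(c,k,.03)*1000).astype(np.float32)
print("dish",cv2.minEnclosingCircle(q),cv2.fitEllipse(q))
# rims: rectified views at the plane of the rim, 4 px/mm, Hough circles of known radius
for n,ctr,z,r in(("beaker",(.648,.02),.066,32),("cup",(.423,.081),.09,20),("dish",(.49,.32),.03,60)):
    w=r+25;P=np.float32([[ctr[0]+a/1000,ctr[1]+b/1000] for a,b in((-w,-w),(w,-w),(w,w),(-w,w))])
    src=np.float32([proj(c,[*p,z]) for p in P]);dst=np.float32([[0,0],[8*w,0],[8*w,8*w],[0,8*w]])
    W=cv2.warpPerspective(g,cv2.getPerspectiveTransform(src,dst),(8*w,8*w),flags=cv2.INTER_CUBIC)
    W=cv2.GaussianBlur(W,(9,9),2)
    h=cv2.HoughCircles(W,cv2.HOUGH_GRADIENT,1,4,param1=40,param2=12,minRadius=4*r-10,maxRadius=4*r+8)
    for x,y,rr in h[0][:4]: print(n,ctr[0]*1000+x/4-w,ctr[1]*1000+y/4-w,rr/4)
```

```text
round ((593.250244140625, 80.37713623046875), (76.20307922363281, 76.39859008789062), 25.819046020507812) ((593.1032104492188, 80.49187469482422), 38.84708786010742)
square ((591.3387451171875, -36.01127243041992), (62.292938232421875, 63.741451263427734), 88.95655822753906) ((591.3660888671875, -36.011817932128906), 44.543357849121094)
dish ((488.4703369140625, 321.7740173339844), 65.0633544921875) ((488.9808044433594, 321.96142578125), (121.50794982910156, 129.4099578857422), 151.41757202148438)
beaker 637.125 19.875 29.675
beaker 654.875 21.625 32.2
beaker 652.875 21.625 30.225
beaker 655.875 23.625 31.1
cup 422.625 83.625 20.15
cup 422.875 82.625 21.025
cup 423.375 84.875 18.8
cup 414.625 76.625 18.65
dish 490.375 324.875 60.075
dish 490.375 325.875 59.35
dish 486.375 317.125 58.8
dish 490.875 323.875 61.025
```

Pads come out at (593,80) and (591,−36), 116 mm apart as given. The beaker is at (0.653,0.0215), the cup at (0.423,0.083) and the dish at (0.490,0.325), all with the radii expected. Next, above the beaker.

Emit:
{"op": "drive_tool", "data": {
  "targets": [
    [[-12,18,0,0,0,0,-1],[-20,30,0,0,0,0,-1],[-24,36,0,0,0,0,-1],[-24,36,0,0,0,0,-1],[-24,36,0,0,0,0,-1],[-24,36,0,0,0,0,-1],[-24,36,0,0,0,0,-1],[-24,36,0,0,0,0,-1],[-24,36,0,0,0,0,-1],[-24,36,0,0,0,0,-1],[-24,36,0,0,0,0,-1],[-20,28,0,0,0,0,-1],[-10,11,0,0,0,0,-1],[-4,6,0,0,0,0,-1],[0,0,60,0,0,0,-1],[0,0,20,0,0,0,-1],[0,0,0,0,0,0,-1]]
  ]
}}

```text
clock: 19.3
ee_pos: [0.653, 0.0224, 0.1496]
orientation: [-0.002, 0.0, 1.0, 0.0]
contact_force: [0.1, -0.1, 0.2]
finger_gap: 0.0914
grasp_force: 0.0
```

Run:
```python
from workcell import bot, imaging
from h import *
p=bot.state()["ee_pos"];print(p)
s=imaging.camera("side");im=s["image"].copy()
for z in(.066,): 
    cv2.drawMarker(im,tuple(int(v) for v in proj(s,[.653,.0215,z]).round()),(0,0,255),0,5)
    for a in np.linspace(0,6.28,60): u=proj(s,[.653+.032*np.cos(a),.0215+.032*np.sin(a),z]).round().astype(int); im[u[1],u[0]]=(0,0,255)
cv2.imwrite("pics/a3.png",cv2.resize(im[100:300,290:490],(600,600),interpolation=cv2.INTER_NEAREST))
```

```text
[0.65295722 0.0223841  0.14964004]
```

View pics/a3.png

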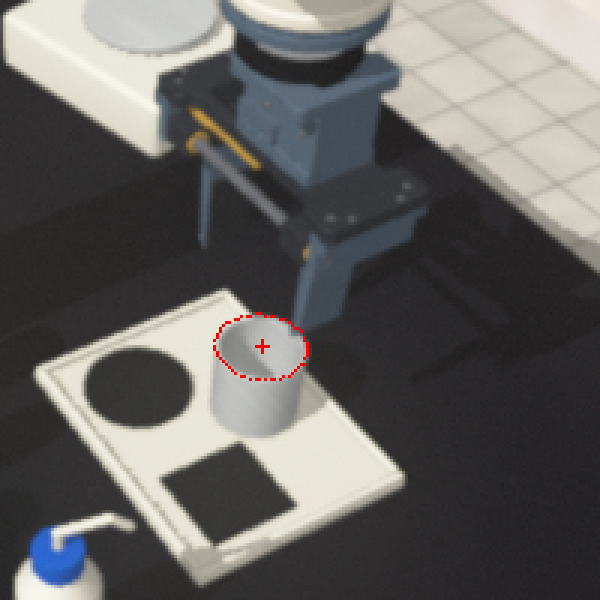

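The side view agrees to within about 3 mm: the drawn rim is a little to the right of the beaker's rim at (257,345). I correct 2 mm in −x, go down and grip.

Emit:
{"op": "drive_tool", "data": {
  "targets": [
    [[2,0,20,0,0,0,-1],[0,0,25,0,0,0,-1],[0,0,25,0,0,0,-1],[0,0,12,0,0,0,-1],[0,0,6,0,0,0,-1],[0,0,0,0,0,0,-0.7],[0,0,0,0,0,0,-0.5],[0,0,0,0,0,0,-0.3],[0,0,0,0,0,0,0],[0,0,0,0,0,0,0.5],[0,0,0,0,0,0,0.5],[0,0,0,0,0,0,0.5]]
  ],
  "newtons": 15
}}

```text
clock: 20.85
ee_pos: [0.6526, 0.0229, 0.0636]
orientation: [0.001, 0.0, 1.0, -0.0]
contact_force: [-0.8, -0.5, 7.4]
finger_gap: 0.0649
grasp_force: 15.0
```

Emit:
{"op": "drive_tool", "data": {
  "targets": [
    [[0,0,-6,0,0,0,0.5],[0,0,-18,0,0,0,0.5],[0,0,-28,0,0,0,0.5],[0,0,-28,0,0,0,0.5],[0,0,-20,0,0,0,0.5],[0,0,-6,0,0,0,0.5],[8,15,0,0,0,0,0.5],[15,28,0,0,0,0,0.5],[18,35,0,0,0,0,0.5],[18,35,0,0,0,0,0.5],[18,35,0,0,0,0,0.5],[18,35,0,0,0,0,0.5],[18,35,0,0,0,0,0.5],[18,32,0,0,0,0,0.5],[16,28,0,0,0,0,0.5],[10,16,0,0,0,0,0.5],[5,8,0,0,0,0,0.5],[0,0,0,0,0,0,0.5]]
  ],
  "newtons": 20
}}

```text
clock: 23.1
ee_pos: [0.4901, 0.3249, 0.1688]
orientation: [-0.0, -0.0, 1.0, -0.0]
contact_force: [-0.2, -0.6, -1.7]
finger_gap: 0.0645
grasp_force: 20.0
```

Run:
```python
from workcell import bot, imaging
from h import *
p=bot.state()["ee_pos"];print(p,bot.state()["contact_force"])
s=imaging.camera("side");im=s["image"].copy();t=imaging.camera("top")["image"]
def circ(x,y,z,r):
    for a in np.linspace(0,6.28,90): u=proj(s,[x+r*np.cos(a),y+r*np.sin(a),z]).round().astype(int); im[u[1],u[0]]=(0,0,255)
circ(.4904,.3249,.03,.06);circ(p[0],p[1],p[2]-.0576,.032)
cv2.imwrite("pics/a4.png",np.hstack([cv2.resize(im[60:240,180:330],(500,600),interpolation=cv2.INTER_NEAREST),cv2.resize(t[200:340,70:140+70],(300,300))[:,:].repeat(2,0)]))
```

```text
[0.4901287  0.32491535 0.1687642 ] [-0.16118835 -0.61404288 -1.67058135]
```

View pics/a4.png

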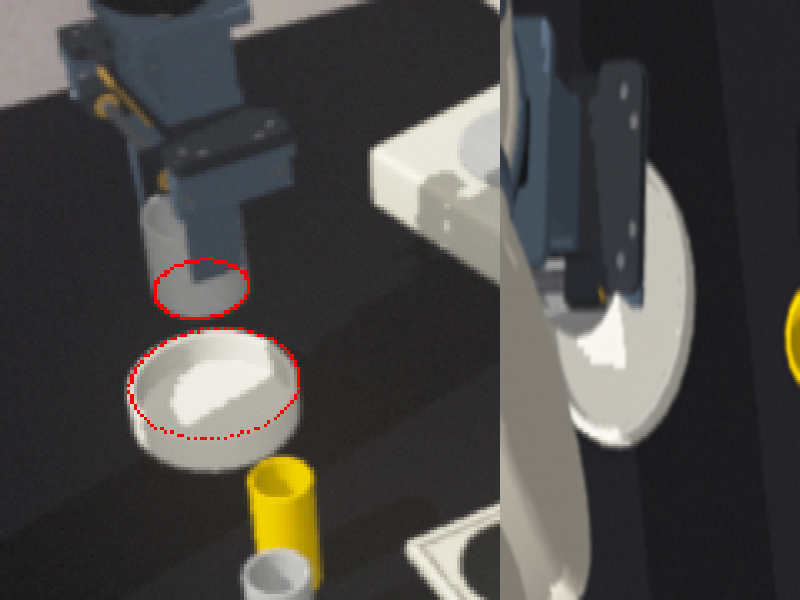

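The side view shows the beaker gripped upright over the dish. The drawn dish rim fits, at (126–300, 328–440). The beaker's foot sits about 2 mm to −x of the tool axis, so I correct +2 mm and lower it.

Emit:
{"op": "drive_tool", "data": {
  "targets": [
    [[-2,0,15,0,0,0,0.5],[0,0,28,0,0,0,0.5],[0,0,28,0,0,0,0.5],[0,0,18,0,0,0,0.5],[0,0,9,0,0,0,0.5],[0,0,4,0,0,0,0.5],[0,0,2,0,0,0,0.5],[0,0,1,0,0,0,0.5],[0,0,0,0,0,0,0.5]]
  ]
}}

```text
clock: 24.32
ee_pos: [0.4924, 0.325, 0.0643]
orientation: [0.0, 0.0, 1.0, 0.0]
contact_force: [0.4, 1.1, -1.7]
finger_gap: 0.0648
grasp_force: 20.0
```

Emit:
{"op": "drive_tool", "data": {
  "targets": [
    [[0,0,1,0,0,0,0.5],[0,0,1,0,0,0,0.5],[0,0,0.7,0,0,0,0.5],[0,0,0,0,0,0,0.5]]
  ]
}}

```text
clock: 24.82
ee_pos: [0.4923, 0.325, 0.0616]
orientation: [0.0, 0.0, 1.0, 0.0]
contact_force: [-1.8, 0.5, 6.5]
finger_gap: 0.0646
grasp_force: 20.0
```

Emit:
{"op": "drive_tool", "data": {
  "targets": [
    [[0,0,0,0,0,0,-0.5],[0,0,0,0,0,0,-0.7],[0,0,0,0,0,0,-0.8],[0,0,-5,0,0,0,-0.8],[0,0,-20,0,0,0,-0.8],[0,0,-30,0,0,0,-0.8],[0,0,-35,0,0,0,-0.3],[0,0,-20,0,0,0,-0.3],[8,-25,0,0,0,0,-0.3],[10,-38,0,0,0,0,-0.3],[10,-38,0,0,0,0,-0.3],[12,-38,0,0,0,0,-0.3],[10,-38,0,0,0,0,-0.3],[10,-34,0,0,0,0,-0.3],[6,-20,0,0,0,0,-0.3],[3,-11,0,0,0,0,-0.3],[0,0,0,0,0,-9,-0.3],[0,0,0,0,0,-9,-0.3],[0,0,0,0,0,-9,-0.3],[0,0,0,0,0,-9,-0.3]]
  ]
}}

```text
clock: 27.32
ee_pos: [0.4235, 0.0833, 0.1714]
orientation: [0.0, -0.312, 0.95, -0.0]
contact_force: [-0.1, -0.4, -0.9]
finger_gap: 0.0592
grasp_force: 0.0
```

Emit:
{"op": "drive_tool", "data": {
  "targets": [
    [[0,0,0,0,0,-9,-0.3],[0,0,0,0,0,-9,-0.3],[0,0,0,0,0,-2,-0.3],[0,0,0,0,0,0,-0.3]]
  ]
}}

```text
clock: 27.82
ee_pos: [0.4233, 0.0831, 0.1713]
orientation: [0.0, -0.468, 0.884, -0.0]
contact_force: [0.7, -0.3, -0.0]
finger_gap: 0.0593
grasp_force: 0.0
```

Run:
```python
from workcell import bot, imaging
from h import *
p=bot.state()["ee_pos"];print(p,bot.state()["joints"])
s=imaging.camera("side");im=s["image"].copy();t=imaging.camera("top")
def circ(x,y,z,r):
    for a in np.linspace(0,6.28,90): u=proj(s,[x+r*np.cos(a),y+r*np.sin(a),z]).round().astype(int); im[u[1],u[0]]=(0,0,255)
circ(.4904,.3249,.03,.06);circ(.4904,.3249,.064,.032);circ(.423,.083,.09,.02)
cv2.imwrite("pics/a5.png",np.hstack([cv2.resize(im[120:320,180:330],(450,600),interpolation=cv2.INTER_NEAREST),cv2.resize(t["image"][200:340,70:140+70],(300,300)).repeat(2,0)]))
pickle.dump(t,open("top5.pkl","wb"))
```

```text
[0.42334816 0.08314166 0.1712895 ] [ 5.53061040e-02  3.17037076e-01  1.88364425e+00  4.76599754e-05
  9.40729389e-01 -2.49037433e+00]
```

View pics/a5.png

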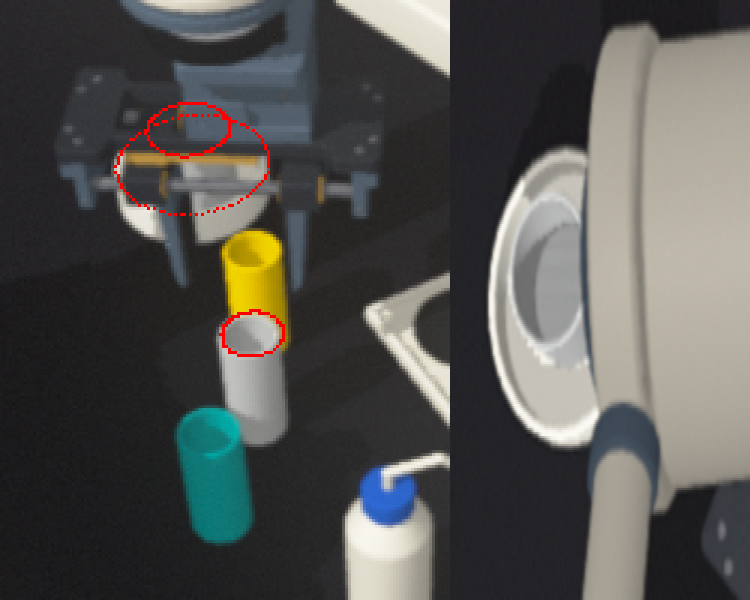

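The side view shows the steel cup's rim matching the drawn circle at (253,333), with the fingers open to either side of the yellow–steel–turquoise line. The beaker stands in the dish. Going down for the cup.

Emit:
{"op": "drive_tool", "data": {
  "targets": [
    [[0,0,20,0,0,0,-0.3],[0,0,30,0,0,0,-0.3],[0,0,22,0,0,0,-0.3],[0,0,10,0,0,0,-0.3],[0,0,5,0,0,0,-0.3],[0,0,0,0,0,0,-0.1],[0,0,0,0,0,0,0.1],[0,0,0,0,0,0,0.3],[0,0,0,0,0,0,0.6],[0,0,0,0,0,0,1],[0,0,0,0,0,0,1]]
  ],
  "newtons": 15
}}

```text
clock: 29.3
ee_pos: [0.4235, 0.083, 0.0846]
orientation: [0.0, -0.469, 0.883, -0.0]
contact_force: [-0.5, 0.7, 7.5]
finger_gap: 0.0394
grasp_force: 15.0
```

Run:
```python
from h import *
c=pickle.load(open("top5.pkl","rb"));g=cv2.cvtColor(c["image"],cv2.COLOR_BGR2GRAY)
for n,ctr,z,r in(("beaker",(.490,.325),.064,32),("dish",(.49,.325),.03,60)):
    w=r+25;P=np.float32([[ctr[0]+a/1000,ctr[1]+b/1000] for a,b in((-w,-w),(w,-w),(w,w),(-w,w))])
    src=np.float32([proj(c,[*p,z]) for p in P]);dst=np.float32([[0,0],[8*w,0],[8*w,8*w],[0,8*w]])
    W=cv2.GaussianBlur(cv2.warpPerspective(g,cv2.getPerspectiveTransform(src,dst),(8*w,8*w),flags=cv2.INTER_CUBIC),(9,9),2)
    h=cv2.HoughCircles(W,cv2.HOUGH_GRADIENT,1,4,param1=40,param2=10,minRadius=4*r-10,maxRadius=4*r+8)
    for x,y,rr in h[0][:4]: print(n,ctr[0]*1000+x/4-w,ctr[1]*1000+y/4-w,rr/4)
```

```text
beaker 494.125 323.625 30.525
beaker 495.625 325.625 33.0
beaker 492.875 324.875 30.225
beaker 492.375 326.125 30.25
dish 490.375 324.625 60.4
dish 490.875 326.375 58.8
dish 491.125 323.625 61.3
dish 489.875 326.125 59.075
```

Emit:
{"op": "drive_tool", "data": {
  "targets": [
    [[0,0,-6,0,0,0,1],[0,0,-20,0,0,0,1],[0,0,-30,0,0,0,1],[0,0,-32,0,0,0,1],[0,0,-25,0,0,0,1],[0,0,-12,0,0,0,1],[-14,5,0,0,0,0,1],[-26,9,0,0,0,0,1],[-32,11,0,0,0,0,1],[-32,11,0,0,0,0,1],[-32,10,0,0,0,0,1],[-32,10,0,0,0,0,1],[-32,10,0,0,0,0,1],[-22,8,0,0,0,0,1],[-11,3,0,0,0,0,1],[-5,2,0,0,0,0,1],[0,0,0,0,0,0,1]]
  ],
  "newtons": 20
}}

```text
clock: 31.42
ee_pos: [0.4906, 0.3242, 0.2089]
orientation: [-0.0, -0.469, 0.883, -0.0]
contact_force: [0.3, -0.3, 0.2]
finger_gap: 0.0389
grasp_force: 19.9
```

Run:
```python
from workcell import bot, imaging
from h import *
p=bot.state()["ee_pos"];print(p,bot.state()["contact_force"])
s=imaging.camera("side");im=s["image"].copy()
def circ(x,y,z,r):
    for a in np.linspace(0,6.28,90): u=proj(s,[x+r*np.cos(a),y+r*np.sin(a),z]).round().astype(int); im[u[1],u[0]]=(0,0,255)
circ(.492,.325,.064,.032);circ(p[0],p[1],p[2]-.0846,.02)
cv2.imwrite("pics/a6.png",cv2.resize(im[60:210,180:330],(600,600),interpolation=cv2.INTER_NEAREST))
```

```text
[0.49059311 0.32422283 0.20886498] [ 0.27667391 -0.25453196  0.17899318]
```

View pics/a6.png

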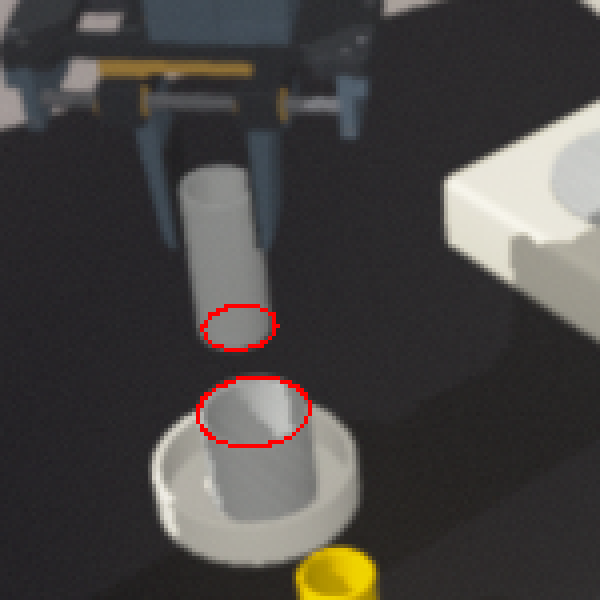

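The cup hangs upright with its foot at (239,328), over the beaker's mouth at (253,412). The beaker stands centred in the dish. Lowering.

Emit:
{"op": "drive_tool", "data": {
  "targets": [
    [[0,0,15,0,0,0,1],[0,0,25,0,0,0,1],[0,0,20,0,0,0,1],[0,0,18,0,0,0,1],[0,0,15,0,0,0,1],[0,0,10,0,0,0,1],[0,0,6,0,0,0,1],[0,0,3,0,0,0,1],[0,0,1,0,0,0,1],[0,0,0,0,0,0,1]]
  ]
}}

```text
clock: 32.72
ee_pos: [0.491, 0.3245, 0.0965]
orientation: [0.0, -0.469, 0.883, -0.0]
contact_force: [1.0, -0.4, -0.8]
finger_gap: 0.0392
grasp_force: 19.9
```

Emit:
{"op": "drive_tool", "data": {
  "targets": [
    [[0,0,1,0,0,0,1],[0,0,1,0,0,0,1],[0,0,1,0,0,0,1],[0,0,0.8,0,0,0,1],[0,0,0,0,0,0,1]]
  ]
}}

```text
clock: 33.35
ee_pos: [0.4909, 0.3246, 0.0927]
orientation: [0.0, -0.469, 0.883, 0.0]
contact_force: [-0.9, -0.2, 4.1]
finger_gap: 0.0391
grasp_force: 19.9
```

Emit:
{"op": "drive_tool", "data": {
  "targets": [
    [[0,0,0,0,0,0,0.3],[0,0,0,0,0,0,0],[0,0,0,0,0,0,-0.2],[0,0,-5,0,0,0,-0.2],[0,0,-20,0,0,0,-0.2],[0,0,-35,0,0,0,-0.2],[0,0,-35,0,0,0,-0.2],[0,0,-30,0,0,0,-0.2],[0,0,-10,0,0,9,-0.2],[0,0,0,0,0,9,-0.2],[0,0,0,0,0,9,-0.2],[0,0,0,0,0,9,-0.2],[0,0,0,0,0,9,-0.2],[0,0,0,0,0,9,-0.2],[0,0,0,0,0,2,-0.2],[0,0,0,0,0,0,-0.2]]
  ]
}}

```text
clock: 35.35
ee_pos: [0.4908, 0.3244, 0.2275]
orientation: [0.0, -0.001, 1.0, 0.0]
contact_force: [0.7, -0.5, 0.8]
finger_gap: 0.0547
grasp_force: 0.0
```

Emit:
{"op": "drive_tool", "data": {
  "targets": [
    [[-2,-20,0,0,0,0,-0.2],[-3,-35,0,0,0,0,-0.2],[-3,-40,0,0,0,0,-0.2],[-3,-40,0,0,0,0,-0.2],[-3,-40,0,0,0,0,-0.2],[-3,-40,0,0,0,0,-0.2],[-3,-40,0,0,0,0,-0.2],[-3,-40,0,0,0,0,-0.2],[-3,-40,0,0,0,0,-0.2],[-3,-40,0,0,0,0,-0.2],[-3,-40,0,0,0,0,-0.2],[-3,-40,0,0,0,0,-0.2],[-3,-40,0,0,0,0,-0.2],[-3,-40,0,0,0,0,-0.2],[-3,-40,0,0,0,0,-0.2],[-3,-35,0,0,0,0,-0.2],[-3,-24,0,0,0,0,-0.2],[-1,-11,0,0,0,0,-0.2],[0,-4,0,0,0,0,-0.2],[0,0,0,0,0,0,-0.2]]
  ]
}}

```text
clock: 37.85
ee_pos: [0.5417, -0.3239, 0.2274]
orientation: [-0.0, -0.0, 1.0, 0.0]
contact_force: [0.0, 0.4, 0.4]
finger_gap: 0.0549
grasp_force: 0.0
```

Run:
```python
from workcell import bot, imaging
from h import *
print(bot.state()["ee_pos"])
s=imaging.camera("side")["image"];t=imaging.camera("top")["image"]
cv2.imwrite("pics/a7.png",np.hstack([cv2.resize(t[220:320,70:180],(400,400)),cv2.resize(s[130:280,190:340],(400,400))]))
```

```text
[ 0.54170112 -0.32387266  0.22740579]
```

View pics/a7.png

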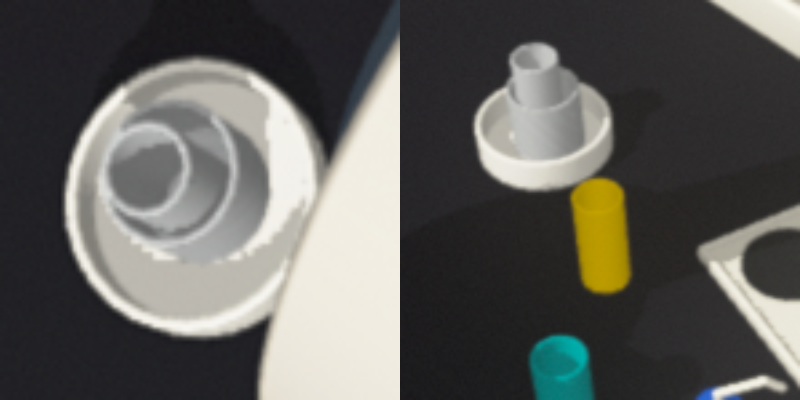

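Nested: the cup stands upright in the beaker (rim about (147,168) in the crop) and the beaker stands in the dish. Now the round bottle goes back.

Emit:
{"op": "drive_tool", "data": {
  "targets": [
    [[0,0,20,0,0,0,-0.2],[0,0,30,0,0,0,-0.2],[0,0,25,0,0,0,-0.2],[0,0,15,0,0,0,-0.2],[0,0,6,0,0,0,-0.2],[0,0,2,0,0,0,-0.2],[0,0,0,0,0,0,0.2],[0,0,0,0,0,0,0.5],[0,0,0,0,0,0,0.8],[0,0,0,0,0,0,1],[0,0,0,0,0,0,1],[0,0,0,0,0,0,1]]
  ],
  "newtons": 25
}}

```text
clock: 39.45
ee_pos: [0.542, -0.3245, 0.1299]
orientation: [0.0, 0.0, 1.0, -0.0]
contact_force: [-0.0, 2.0, 5.9]
finger_gap: 0.0334
grasp_force: 25.0
```

Emit:
{"op": "drive_tool", "data": {
  "targets": [
    [[0,0,-8,0,0,0,1],[0,0,-20,0,0,0,1],[0,0,-30,0,0,0,1],[0,0,-30,0,0,0,1],[0,0,-20,0,0,0,1],[0,0,-10,0,0,0,1],[-3,20,0,0,0,0,1],[-4,35,0,0,0,0,1],[-5,40,0,0,0,0,1],[-5,40,0,0,0,0,1],[-5,40,0,0,0,0,1],[-5,40,0,0,0,0,1],[-5,40,0,0,0,0,1],[-5,40,0,0,0,0,1],[-5,40,0,0,0,0,1],[-4,35,0,0,0,0,1],[-3,21,0,0,0,0,1],[-1,12,0,0,0,0,1],[0,0,0,0,0,0,1]]
  ],
  "newtons": 30
}}

```text
clock: 41.82
ee_pos: [0.5916, 0.0786, 0.2471]
orientation: [-0.0, -0.0, 1.0, -0.0]
contact_force: [-0.1, -1.1, -4.0]
finger_gap: 0.0336
grasp_force: 30.0
```

Run:
```python
from workcell import bot, imaging
from h import *
p=bot.state()["ee_pos"];print(p)
s=imaging.camera("side");im=s["image"].copy()
def circ(x,y,z,r):
    for a in np.linspace(0,6.28,120): u=proj(s,[x+r*np.cos(a),y+r*np.sin(a),z]).round().astype(int); im[u[1],u[0]]=(0,0,255)
circ(.592,.0792,.009,.04);circ(p[0],p[1],p[2]-.1249,.029)
cv2.imwrite("pics/a8.png",cv2.resize(im[130:280,290:440],(600,600),interpolation=cv2.INTER_NEAREST))
```

```text
[0.59160233 0.0786415  0.24711472]
```

View pics/a8.png

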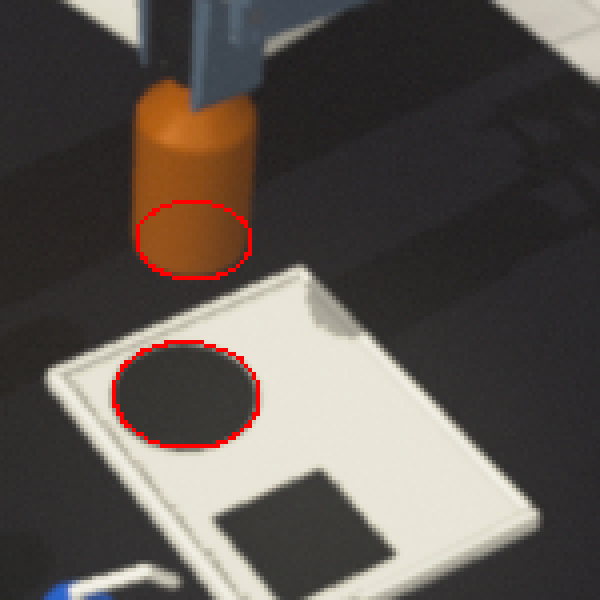

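The drawn pad circle fits the round pad at (186,395), and the drawn foot fits the bottle. Lowering.

Emit:
{"op": "drive_tool", "data": {
  "targets": [
    [[0,0.5,18,0,0,0,1],[0,0,30,0,0,0,1],[0,0,30,0,0,0,1],[0,0,18,0,0,0,1],[0,0,9,0,0,0,1],[0,0,4,0,0,0,1],[0,0,1,0,0,0,1],[0,0,1,0,0,0,1],[0,0,0,0,0,0,1]]
  ]
}}

```text
clock: 43.0
ee_pos: [0.592, 0.079, 0.1368]
orientation: [0.0, 0.0, 1.0, -0.0]
contact_force: [0.3, -0.4, -3.5]
finger_gap: 0.0335
grasp_force: 30.0
```

Emit:
{"op": "drive_tool", "data": {
  "targets": [
    [[0,0,1,0,0,0,1],[0,0,1,0,0,0,1],[0,0,1,0,0,0,1],[0,0,0,0,0,0,1],[0,0,0,0,0,0,1]]
  ]
}}

```text
clock: 43.62
ee_pos: [0.5921, 0.079, 0.1339]
orientation: [0.0, 0.0, 1.0, 0.0]
contact_force: [-0.7, 0.6, 5.2]
finger_gap: 0.0335
grasp_force: 30.0
```

Emit:
{"op": "drive_tool", "data": {
  "targets": [
    [[0,0,0,0,0,0,0.2],[0,0,0,0,0,0,-0.2],[0,0,0,0,0,0,-0.2],[0,0,-10,0,0,0,-0.2],[0,0,-30,0,0,0,-0.2],[0,0,-35,0,0,0,-0.2],[0,0,-25,0,0,0,-0.2],[8,-20,0,0,0,0,-0.2],[13,-35,0,0,0,0,-0.2],[16,-42,0,0,0,0,-0.2],[16,-42,0,0,0,0,-0.2],[16,-42,0,0,0,0,-0.2],[16,-42,0,0,0,0,-0.2],[16,-42,0,0,0,0,-0.2],[16,-42,0,0,0,0,-0.2],[14,-40,0,0,0,0,-0.2],[10,-30,0,0,0,0,-0.2],[6,-17,0,0,0,0,-0.2],[3,-9,0,0,0,0,-0.2],[0,0,0,0,0,0,-0.2]]
  ]
}}

```text
clock: 46.12
ee_pos: [0.4417, -0.3239, 0.2333]
orientation: [-0.0, 0.0, 1.0, 0.0]
contact_force: [0.8, 0.3, -1.1]
finger_gap: 0.0549
grasp_force: 0.0
```

Now down to 0.1115 m and grip.

Emit:
{"op": "drive_tool", "data": {
  "targets": [
    [[0,0,20,0,0,0,-0.2],[0,0,35,0,0,0,-0.2],[0,0,35,0,0,0,-0.2],[0,0,20,0,0,0,-0.2],[0,0,9,0,0,0,-0.2],[0,0,3,0,0,0,-0.2],[0,0,0,0,0,0,0.2],[0,0,0,0,0,0,0.5],[0,0,0,0,0,0,0.8],[0,0,0,0,0,0,1],[0,0,0,0,0,0,1],[0,0,0,0,0,0,1]]
  ],
  "newtons": 25
}}

```text
clock: 47.62
ee_pos: [0.442, -0.3241, 0.112]
orientation: [0.0, 0.0, 1.0, -0.0]
contact_force: [1.4, 2.2, 7.3]
finger_gap: 0.0334
grasp_force: 25.0
```

Emit:
{"op": "drive_tool", "data": {
  "targets": [
    [[0,0,-8,0,0,0,1],[0,0,-20,0,0,0,1],[0,0,-30,0,0,0,1],[0,0,-30,0,0,0,1],[0,0,-20,0,0,0,1],[0,0,-12,0,0,0,1],[-10,18,0,0,0,0,1],[-18,35,0,0,0,0,1],[-20,40,0,0,0,0,1],[-20,40,0,0,0,0,1],[-20,40,0,0,0,0,1],[-20,40,0,0,0,0,1],[-18,35,0,0,0,0,1],[-14,25,0,0,0,0,1],[-8,14,0,0,0,0,1],[0,0,0,0,0,0,1]]
  ],
  "newtons": 30
}}

```text
clock: 49.62
ee_pos: [0.5897, -0.036, 0.2308]
orientation: [-0.001, -0.001, 1.0, 0.0]
contact_force: [-0.9, 0.1, -3.0]
finger_gap: 0.0338
grasp_force: 30.0
```

Run:
```python
from workcell import bot, imaging
from h import *
p=bot.state()["ee_pos"];print(p)
s=imaging.camera("side");im=s["image"].copy()
def sq(x,y,z,h):
    P=np.array([proj(s,[x+a*h,y+b*h,z]) for a,b in((-1,-1),(1,-1),(1,1),(-1,1))]).round().astype(np.int32);cv2.polylines(im,[P],True,(0,0,255))
sq(.5903,-.037,.009,.034);sq(p[0],p[1],p[2]-.107,.026)
cv2.imwrite("pics/a9.png",cv2.resize(im[140:290,290:440],(600,600),interpolation=cv2.INTER_NEAREST))
```

```text
[ 0.58972979 -0.03604026  0.23079681]
```

View pics/a9.png

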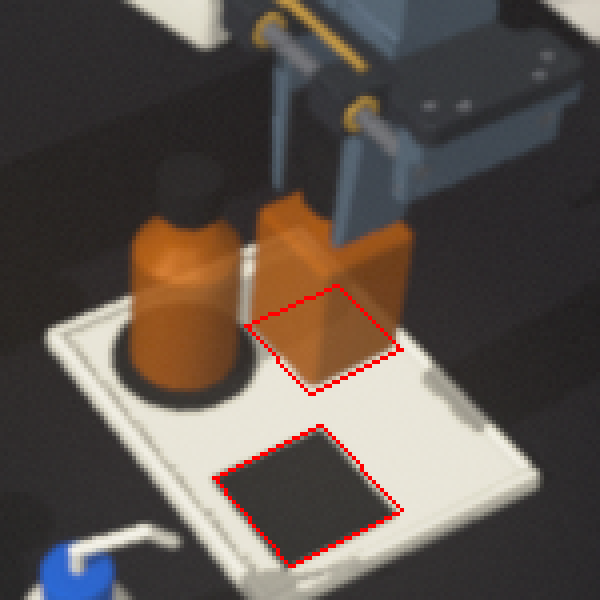

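The side view shows the round bottle upright and centred on its pad (foot about (186,370)). The drawn square pad fits the real one at (308,497), and the held square bottle is aligned with it. Shift 1 mm in −y and lower.

Emit:
{"op": "drive_tool", "data": {
  "targets": [
    [[-0.5,-1,18,0,0,0,1],[0,0,30,0,0,0,1],[0,0,30,0,0,0,1],[0,0,18,0,0,0,1],[0,0,9,0,0,0,1],[0,0,4,0,0,0,1],[0,0,1,0,0,0,1],[0,0,1,0,0,0,1],[0,0,0,0,0,0,1]]
  ]
}}

```text
clock: 50.8
ee_pos: [0.5905, -0.0381, 0.1208]
orientation: [0.0, 0.0, 1.0, -0.0]
contact_force: [-0.0, 0.7, -2.4]
finger_gap: 0.0332
grasp_force: 30.0
```

Emit:
{"op": "drive_tool", "data": {
  "targets": [
    [[0,0.8,1.5,0,0,0,1],[0,0,1,0,0,0,1],[0,0,0.8,0,0,0,1],[0,0,0.7,0,0,0,1],[0,0,0,0,0,0,1]]
  ]
}}

```text
clock: 51.42
ee_pos: [0.5903, -0.0373, 0.1163]
orientation: [-0.0, 0.0, 1.0, 0.0]
contact_force: [0.4, -0.2, -2.4]
finger_gap: 0.0336
grasp_force: 30.0
```

Emit:
{"op": "drive_tool", "data": {
  "targets": [
    [[0,0,0.6,0,0,0,1],[0,0,0.6,0,0,0,1],[0,0,0,0,0,0,1]]
  ]
}}

```text
clock: 51.8
ee_pos: [0.5906, -0.0372, 0.116]
orientation: [0.001, 0.0, 1.0, 0.0]
contact_force: [-2.8, 2.2, 9.9]
finger_gap: 0.0333
grasp_force: 30.0
```

Contact. Release, lift and back the arm off towards the tray side for a last look.

Emit:
{"op": "drive_tool", "data": {
  "targets": [
    [[0,0,-0.4,0,0,0,1],[0,0,0,0,0,0,0.2],[0,0,0,0,0,0,-0.2],[0,0,0,0,0,0,-0.2],[0,0,-10,0,0,0,-0.2],[0,0,-30,0,0,0,-0.2],[0,0,-35,0,0,0,-0.2],[0,0,-30,0,0,0,-0.2],[0,0,-10,0,0,0,-0.2],[12,-25,0,0,0,0,-0.2],[20,-38,0,0,0,0,-0.2],[20,-38,0,0,0,0,-0.2],[20,-38,0,0,0,0,-0.2],[20,-38,0,0,0,0,-0.2],[20,-38,0,0,0,0,-0.2],[20,-38,0,0,0,0,-0.2],[20,-38,0,0,0,0,-0.2],[20,-38,0,0,0,0,-0.2],[20,-38,0,0,0,0,-0.2],[0,0,0,0,0,0,-0.2]]
  ]
}}

```text
clock: 54.3
ee_pos: [0.3968, -0.4063, 0.2299]
orientation: [-0.0, 0.002, 1.0, 0.0]
contact_force: [0.4, 0.1, -0.4]
finger_gap: 0.0548
grasp_force: 0.0
```

Run:
```python
from workcell import bot, imaging
from h import *
st=bot.state();print(st["ee_pos"],st["clock"])
c=imaging.camera("top");im=c["image"];s=imaging.camera("side")
def sq(x,y,z,h):
    P=np.array([proj(c,[x+a*h,y+b*h,z]) for a,b in((-1,-1),(1,-1),(1,1),(-1,1))]).round().astype(np.int32);print(P.tolist())
cv2.imwrite("pics/a10.png",np.vstack([cv2.resize(im[140:320,70:400],(660,360)),np.hstack([cv2.resize(im[150:250,225:365],(336,240)),cv2.resize(s["image"][130:300,190:440],(324,240))])]))
```

```text
[ 0.39676278 -0.40630479  0.22994635] 54.3
```

View pics/a10.png

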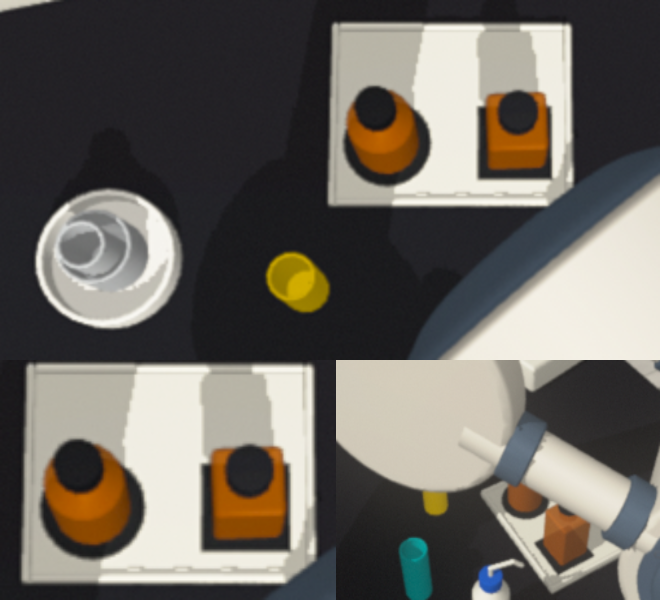

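Both bottles stand upright and centred on their pads (round about (88,505), square about (248,500) in the crop). The nest stands in the dish at (108,258), and the wash bottle is in place. Handing in.

```bash
python3 -c "
from workcell import bot
print(bot.finish_job())"
```

```text
the job is handed in; nothing more can be done
None
```

The job is handed in, finished at about 54 s: the beaker is in the dish with the cup in the beaker, both bottles are back upright on their own pads, and I saw no sign that the dish or wash bottle had moved.

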